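Unscrew the crank cap of the tall sample canister

TASK

Open the tall steel sample canister: wind its crank cap counter-clockwise, seen from above, until the thread lets go, then lift the cap off and set it down, without dropping it, right way up in the middle of the white tray. Do not turn the crank of the short canister.

Things in the scene. Friction and masses are not known exactly. Their poses are not given: they have to be found in the camera images.
- tall_canister: Taller of two round steel canisters bolted to the bench: 90 mm across, 110 mm high, flange 124 mm. Origin: centre of underside; z up. Its screw cap (cap) starts screwed home, crank in any direction; turned counter-clockwise from above it rises 5 mm a turn (drag 0.1 N m, about 2 N at the handle), after 2 turns is free and only rests there, and meets a stop after 3.
- cap: Loose screw cap, 0.33 kg, 84 mm wide. Origin: centre of underside, on its axis, 111 mm above bench at start; x points to the crank handle. Top 26 mm up; crank bar on it to 34 mm (balance weight at -x: to 38 mm). Two upright black knobs reach 76 mm: middle one, on axis, 26 mm wide, fixed, for lifting; crank handle 60 mm out along x, 18 mm wide, spins freely, so a hand can circle without turning.
- tray: Shallow white plastic tray, 200 x 200 mm, walls 5 mm thick and 15 mm high, floor 5 mm above the bench; fixed. Origin: centre of its underside, on the bench.
- short_knob (a point): Top of the crank handle on the cap of the short canister (body 90 mm across, 60 mm high, same kind of crank cap, this point 137 mm above the bench, 60 mm from that canister's axis). A bystander: do not turn it.
There are look-alikes about, which are no part of the job. Of the things shaped like the cap, the aluminium one is meant.

How it is judged:
By the outcome, as a careful person would: the job done as asked, in the order asked, and still so for the second after the job is handed in, with the robot touching nothing.
It also fails if it takes over 64 s, if anything falls off the work surface, if the arm or the gripper's body presses on something with over 40 N, if the wrist force passes 120 N, or if a joint passes its speed limit or range.

ROBOT

A 6-joint arm with a two-finger parallel gripper is mounted at the origin on the work surface. World frame = base frame: x ahead of the robot, y to its left, z up, the work surface at z = 0. Lengths are in m, angles in rad, forces in N, time in s.
With the tool pointing down it reaches from about 0.4 to 0.825 m from the base axis. Payload 7 kg.
Tool frame: the origin (TCP) lies at the very end of the fingers, on their centre line; the grasp point (between the pads) lies 19 mm behind it; z points along the fingers, y is the direction in which the jaws open and shut (so a half turn about z gives the same grasp; the last joint's range is limited). The gripper opens to 88 mm and grips with 3 to 60 N. Pads are 19 mm wide; open, the fingers measure 130 mm over their backs; the gripper's body (78 mm by 193 mm) begins 47 mm behind the grasp point.
Start: joints at [-0.876, 0.359, 0.012, 0, -1.224, -0.288], TCP at [0.267, -0.62, 0.227] pointing down, gripper open.
Joint ranges: [-3.07, 3.07], [-1.43, 2.12], [-1.02, 1.25], [-3.03, 1.67], [-3.05, -0], [-3.03, 3.03]. Speed limits (rad/s): [2.39, 2.39, 3.01, 3.14, 3.14, 3.14].

INTERFACE

Orientations are given as [roll, pitch, yaw] about the fixed x, y, z axes, in that order (R = Rz(yaw) Ry(pitch) Rx(roll)).
In Python, from station import arm gives the robot as it stands.
- The arm moves only by the shell command python3 -m inch 'ROWS' [FORCE]. ROWS is text: rows parted by semicolons, each of 7 numbers parted by spaces: the closure, from 0 (fully open) to 1 (shut), then the shift along the tool's x, y, z each as a share of 300 mm, from -1 to 1, then the turn, a rotation vector about the tool's x, y, z each as a share of 60 degrees, from -1 to 1. In form: grip tx ty tz rx ry rz; .... A call has 1 to 12 rows; each row is the pose to reach, as a shift and turn from the pose commanded when the call began, along the tool's axes at that moment; what a row does not reach only later rows make up. A row lasts 1/10 s, in which the tool goes at most 50 mm and 8.59 degrees, less where a joint would pass 70% of its speed; a pose out of reach is approached as far as the arm can. A call with a number of a shift or a turn outside -1 to 1 is refused whole. A call with a gripper value outside its range is refused whole. The fingers move at their own pace and stop on an object; FORCE is the grip in N (left out, the last holds). Time passes only in rows, so rows that repeat a pose let the fingers close. It gives the time, the measured TCP pose, the force and the opening at its end, in the units of the state.
- arm.get_state(): the state, without advancing time (a new reading comes with each control period).
- arm.grab_frame(name): name is "side" or "top" or "wrist"; returns a dict with "img" (420x560x3 uint8, red, green, blue), "range_z" (420x560 float32, m along the optical axis (not along the pixel's ray), 0 where there is no reading), "fx", "fy", "cx", "cy" (pixels), "extrinsics" (4x4, takes a point from world to camera coordinates); the wrist camera has in their place "tool_from_camera" (4x4, takes a point from camera to tool coordinates, whose origin is the TCP and whose axes are the flange's). Camera axes: x right, y up, looking along -z (the intrinsics and any distortion apply to the point x, -y, -z); pixel columns grow to the right and rows downward; lengths in m; the calibration is good to about 2 mm. A picture is of the moment at which its call begins: read the wrist's pose just before it.
- arm.job_done(): hands the job in, once; it reports no verdict.
The state is a dict: "t": time; "q": joint angles; "qd": joint speeds; "joint_efforts": joint torques, N m; "eef_pos": TCP position; "ee_rot": TCP orientation; "force": force on the tool from outside, world axes, zero at the start; "moment": the same for the moment, N m; "width": finger opening in m.
Only numpy, scipy, OpenCV 4.12 (cv2) and the standard library are available. Lean on these libraries where they do the work, as an engineer would, in place of code of your own. Each camera call takes 0.05 s, during which the arm holds its last target.

## Working session

There is one attempt and no reset: what is moved stays moved. The work goes in short steps, Python scripts to look and compute and a shell command to move; the robot and the scene stay as the last step left them, time stands still between calls to the robot, and variables do not carry over. Pictures are saved under pics/ and viewed, and the job is handed in when it is done.

```bash
ls; mkdir -p pics; python3 - <<'E'
from station import arm
import cv2,numpy as np
s=arm.get_state()
for k,v in s.items(): print(k,np.round(v,4))
for n in ["side","top","wrist"]:
    f=arm.grab_frame(n)
    cv2.imwrite(f"pics/{n}0.png",f["img"][:,:,::-1])
    np.savez(f"/tmp/{n}0.npz",**f)
    print(n,[f[k] for k in("fx","fy","cx","cy")],[k for k in f]); print(np.round(f.get("extrinsics",f.get("tool_from_camera")),4))
E
```

```text
pics
t 0.0
q [-8.7590e-01  3.5940e-01  1.1000e-02 -4.0000e-04 -1.2241e+00 -2.8810e-01]
qd [-0.0015  0.0016  0.001  -0.     -0.0015  0.0009]
joint_efforts [ 1.40000e-03 -5.82715e+01  2.93061e+01  6.99730e+00  6.70000e-03
 -2.00000e-04]
eef_pos [ 0.2668 -0.6195  0.2256]
ee_rot [ 3.1399e+00 -2.0000e-04 -2.7349e+00]
force [-0.209  -0.8591  0.0476]
moment [ 0.0162  0.0243 -0.0156]
width 0.0875
side [405.8696682202517, 405.8696682202517, 278.0897594923762, 203.42904648280157] ['img', 'range_z', 'fx', 'fy', 'cx', 'cy', 'extrinsics']
[[-0.9988 -0.0483 -0.0081  0.4607]
 [ 0.0314 -0.7584  0.651  -0.1582]
 [-0.0375  0.65    0.759  -0.9782]
 [ 0.      0.      0.      1.    ]]
top [423.40824910283715, 423.40824910283715, 280.8823038773023, 204.04538436558332] ['img', 'range_z', 'fx', 'fy', 'cx', 'cy', 'extrinsics']
[[-2.200e-03 -9.998e-01  1.730e-02 -8.490e-02]
 [ 9.870e-01  6.000e-04  1.606e-01 -4.917e-01]
 [-1.605e-01  1.740e-02  9.869e-01 -8.877e-01]
 [ 0.000e+00  0.000e+00  0.000e+00  1.000e+00]]
wrist [328.87968435754175, 328.87968435754175, 280.60888742573144, 206.67734770216722] ['img', 'range_z', 'fx', 'fy', 'cx', 'cy', 'tool_from_camera']
[[-1.000e-04  9.629e-01  2.697e-01  7.390e-02]
 [ 1.000e+00  2.000e-04 -2.000e-04  1.300e-03]
 [-3.000e-04  2.697e-01 -9.629e-01 -1.585e-01]
 [ 0.000e+00  0.000e+00  0.000e+00  1.000e+00]]
```

View pics/side0.png

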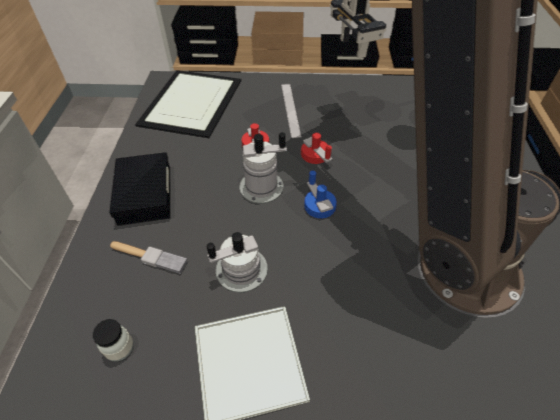

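View pics/top0.png

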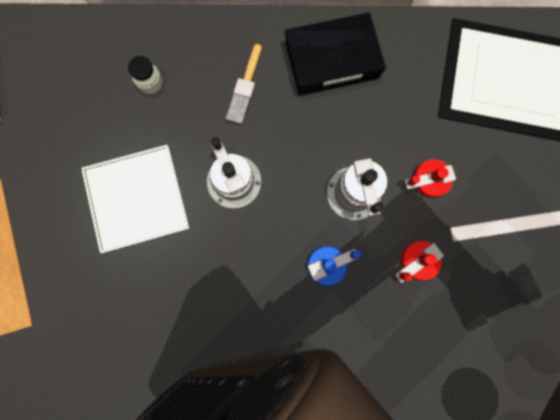

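View pics/wrist0.png

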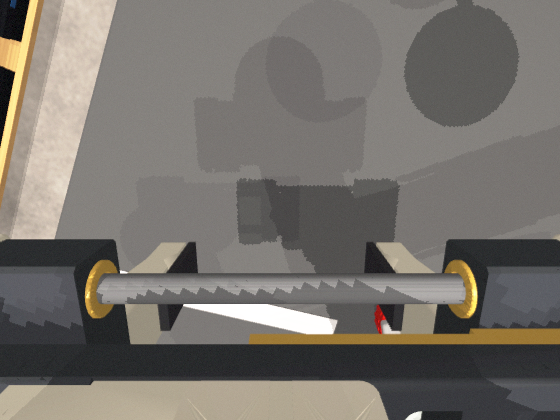

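The tall canister's cap shows at top (362,185) and side (261,160). The short canister is at top (233,180) and side (240,260). The red and blue caps are look-alikes at top (434,178), (422,262) and (328,266). The white tray is at top (135,198). The framed sheet at top (505,80) is a tray look-alike.

```bash
cat > h.py <<'E'
import numpy as np,cv2
from scipy.spatial.transform import Rotation as R
def load(n): return dict(np.load(f"/tmp/{n}.npz"))
def c2w(f,pose=None):
    if "extrinsics" in f: return np.linalg.inv(f["extrinsics"])
    T=np.eye(4);T[:3,:3]=R.from_euler("xyz",pose[1]).as_matrix();T[:3,3]=pose[0]
    return T@f["tool_from_camera"]
def cloud(f,pose=None):
    z=f["range_z"];v,u=np.indices(z.shape)
    P=np.stack([(u-f["cx"])/f["fx"]*z,-(v-f["cy"])/f["fy"]*z,-z,np.ones_like(z)],-1)
    W=(P@c2w(f,pose).T)[...,:3]; W[z==0]=np.nan; return W
def ray(f,u,v,h,pose=None):
    M=c2w(f,pose);d=M[:3,:3]@np.array([(u-f["cx"])/f["fx"],-(v-f["cy"])/f["fy"],-1]);o=M[:3,3]
    return o+d*(h-o[2])/d[2]
E
python3 - <<'E'
from h import *
for n in("top0","side0"):
    f=load(n);W=cloud(f);img=f["img"].astype(int)
    dark=(img.max(-1)<60)
    for lo,hi,nm in((0.175,0.2,"tall knobs"),(0.125,0.15,"short knobs")):
        m=(dark&(W[...,2]>lo)&(W[...,2]<hi)&(W[...,0]>.3)).astype(np.uint8)
        k,l,st,c=cv2.connectedComponentsWithStats(m)
        for i in range(1,k):
            if st[i,4]>6: p=W[l==i]; print(n,nm,st[i,4],c[i].round(1),p.mean(0).round(4),p.min(0).round(4),p.max(0).round(4))
    # tray: white pixels, z in 0..0.03
    m=((img.min(-1)>170)&(abs(W[...,2]-.008)<.02)).astype(np.uint8)
    k,l,st,c=cv2.connectedComponentsWithStats(m)
    for i in range(1,k):
        if st[i,4]>1500:
            p=W[l==i];print(n,"white",st[i],p.mean(0).round(4),np.median(p[:,2]).round(4)); 
            r=cv2.minAreaRect(p[:,:2].astype(np.float32)); print(r)
    # tops
    for lo,hi,nm in ((.125,.15,"tall captop"),(.078,.099,"short captop")):
        m=((img.min(-1)>90)&(W[...,2]>lo)&(W[...,2]<hi)&(W[...,0]>.3)).astype(np.uint8)
        k,l,st,c=cv2.connectedComponentsWithStats(m)
        for i in range(1,k):
            if st[i,4]>60:
                p=W[l==i];print(n,nm,st[i,4],c[i].round(1),p.mean(0).round(4),p.min(0).round(4),p.max(0).round(4))
f=load("top0");cv2.imwrite("pics/crop1.png",cv2.resize(f["img"][130:290,190:460,::-1],None,fx=2.9,fy=2.9,interpolation=2))
f=load("side0");cv2.imwrite("pics/crop2.png",cv2.resize(f["img"][110:300,180:360,::-1],None,fx=3,fy=3,interpolation=2))
E
```

```text
top0 tall knobs 113 [369.2 176.3] [ 0.5205 -0.2481  0.1862] [ 0.5097 -0.259   0.1755] [ 0.5308 -0.238   0.1916]
top0 tall knobs 66 [377.6 206.9] [ 0.4627 -0.2615  0.1859] [ 0.4559 -0.2697  0.1757] [ 0.47   -0.2535  0.1897]
top0 short knobs 65 [215.2 141.9] [0.6023 0.048  0.1356] [0.5952 0.0405 0.1253] [0.6103 0.0565 0.1391]
top0 short knobs 87 [228.1 168.9] [0.5466 0.0211 0.1361] [0.5368 0.0112 0.1253] [0.5584 0.0295 0.14  ]
top0 white [ 452   29  108  101 8474] [ 0.8021 -0.6312  0.0117] 0.0117
((0.8053869009017944, -0.6357731819152832), (0.25982245802879333, 0.21538114547729492), 78.73011779785156)
top0 white [  82  145  106  108 7847] [0.5107 0.2467 0.0055] 0.0048
((0.5138604044914246, 0.24536210298538208), (0.2074994146823883, 0.20015467703342438), 15.75280475616455)
top0 tall captop 1246 [364.2 184.1] [ 0.5154 -0.2481  0.1403] [ 0.453  -0.2939  0.1258] [ 0.5648 -0.2083  0.15  ]
top0 short captop 1067 [229.  172.1] [0.5514 0.0242 0.0895] [ 0.5062 -0.0193  0.0781] [0.6137 0.0648 0.099 ]
side0 tall knobs 44 [282.2 135.6] [ 0.462  -0.2579  0.183 ] [ 0.4548 -0.2709  0.1756] [ 0.4701 -
[... 322 characters left out ...]
 [0.5593 0.037  0.1392]
side0 short knobs 60 [210.5 246.9] [0.6017 0.0536 0.1343] [0.5937 0.0442 0.1255] [0.6099 0.0607 0.1384]
side0 white [ 146   74   86   56 2895] [ 0.7998 -0.6393  0.0091] 0.0091
((0.8003970980644226, -0.649317741394043), (0.29178959131240845, 0.21285594999790192), 78.71403503417969)
side0 white [ 196  307  113  113 9415] [0.5085 0.2523 0.0056] 0.0049
((0.50896817445755, 0.246298685669899), (0.1992458701133728, 0.19967472553253174), 15.922499656677246)
side0 tall captop 589 [261.2 153.8] [ 0.5151 -0.237   0.1388] [ 0.4517 -0.2876  0.125 ] [ 0.564  -0.2054  0.1498]
side0 short captop 820 [236.9 253.3] [0.5507 0.0376 0.0895] [ 0.5055 -0.0174  0.0783] [0.6104 0.068  0.099 ]
```

View pics/crop1.png

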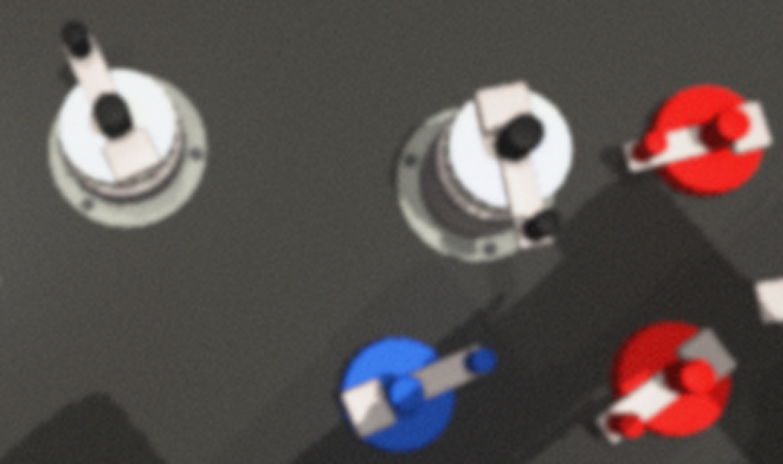

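View pics/crop2.png

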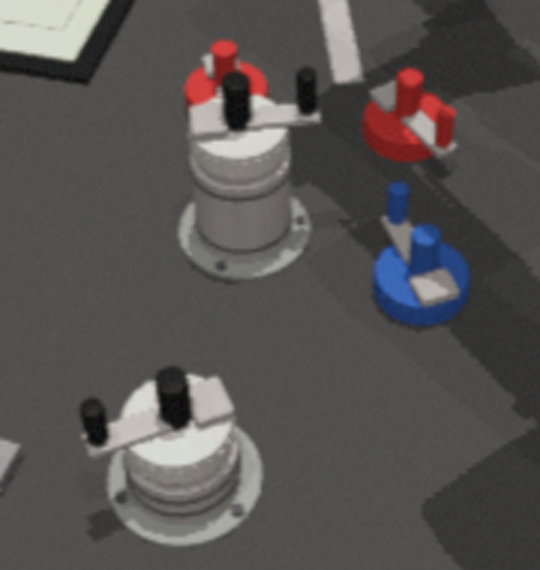

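Two independent views give the tall cap's knob axis at about (0.521,-0.247,0.187) and its handle at about (0.462,-0.260). They are 60 mm apart at the right height, so the choice is confirmed. The tray centre is at about (0.511,0.246). The plan is to circle the crank handle with the tool orientation fixed, so I'm moving to a viewing pose aligned with the world axes.

```bash
python3 -m inch '0 -0.9 0.6 -0.18 0 0 0.388;0 -0.9 0.6 -0.18 0 0 0.388;0 -0.9 0.6 -0.18 0 0 0.388;0 -0.9 0.6 -0.18 0 0 0.388;0 -0.9 0.6 -0.18 0 0 0.388;0 -0.9 0.6 -0.18 0 0 0.388;0 -0.9 0.6 -0.18 0 0 0.388;0 -0.9 0.6 -0.18 0 0 0.388;0 -0.9 0.6 -0.18 0 0 0.388' 40
```

```text
t: 1.05
eef_pos: [0.4441, -0.3471, 0.2806]
ee_rot: [3.142, 0.0, -3.139]
force: [-0.1, 0.1, 0.1]
width: 0.0875
```

```bash
python3 -m inch '0 -0.45 0.32 0 0 0 0;0 -0.45 0.32 0 0 0 0;0 -0.45 0.32 0 0 0 0;0 -0.45 0.32 0 0 0 0;0 -0.45 0.32 0 0 0 0;0 -0.45 0.32 0 0 0 0'
cat > wl.py <<'E'
import sys
from h import *
from station import arm
n=sys.argv[1]
s=arm.get_state();f=arm.grab_frame("wrist");np.savez(f"/tmp/{n}.npz",**f,pos=s["eef_pos"],rot=s["ee_rot"])
cv2.imwrite(f"pics/{n}.png",f["img"][:,:,::-1])
pose=(s["eef_pos"],s["ee_rot"]);W=cloud(f,pose);img=f["img"].astype(int);print(s["t"],pose)
E
cat wl.py > wk.py; cat >> wk.py <<'E'
m=((img.max(-1)<70)&(W[...,2]>.17)&(W[...,2]<.21)).astype(np.uint8)
k,l,st,c=cv2.connectedComponentsWithStats(m)
for i in range(1,k):
    if st[i,4]>60:
        p=W[l==i];zt=np.median(p[:,2]);q=p[p[:,2]>zt-.004];print(st[i],p.mean(0).round(4),"top z",zt.round(4),q.min(0).round(4),q.max(0).round(4), "circ",cv2.minEnclosingCircle(q[:,:2].astype(np.float32)))
E
python3 wk.py w1
```

```text
t: 1.65
eef_pos: [0.578, -0.2526, 0.2798]
ee_rot: [3.141, -0.002, 3.141]
force: [-0.1, -1.2, 0.5]
width: 0.0879
1.65 (array([ 0.57800836, -0.25259378,  0.27976254]), array([ 3.14148087e+00, -1.67314332e-03,  3.14140256e+00]))
[256  41  24  30 509] [ 0.4631 -0.2607  0.1858] top z 0.1867 [ 0.4538 -0.2692  0.1829] [ 0.4707 -0.253   0.1889] circ ((0.4620080590248108, -0.26119905710220337), 0.009030470624566078)
[268 122  32  34 711] [ 0.5215 -0.2488  0.1871] top z 0.1871 [ 0.5088 -0.2614  0.1841] [ 0.5333 -0.2379  0.1892] circ ((0.5208494663238525, -0.2496681809425354), 0.012578544206917286)
```

View pics/w1.png

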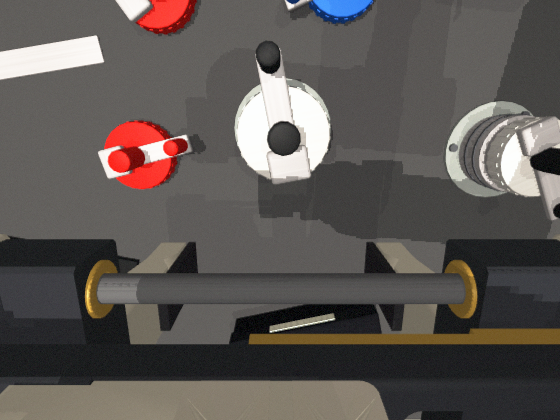

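The handle is at pixel (268,57), world (0.462,-0.261). The middle knob is at (284,138), world (0.521,-0.249). That gives 60 mm spacing, radii of 9 and 12.6 mm and a top at 0.187, and all of these match the description. Next is the handle.

```bash
python3 -m inch '0 0.387 -0.028 0 0 0 0;0 0.387 -0.028 0 0 0 0;0 0.387 -0.028 0.1 0 0 0;0 0.387 -0.028 0.22 0 0 0;0 0.387 -0.028 0.34 0 0 0;0 0.387 -0.028 0.423 0 0 0;0 0.387 -0.028 0.423 0 0 0' 20
```

```text
t: 2.4
eef_pos: [0.4592, -0.2606, 0.1509]
ee_rot: [3.14, -0.005, 3.14]
force: [-0.6, -0.2, -0.2]
width: 0.0877
```

```bash
python3 -m inch '1 0 0 0 0 0 0;1 0 0 0 0 0 0;1 0 0 0 0 0 0;1 0 0 0 0 0 0;1 0 0 0 0 0 0;1 0 0 0 0 0 0;1 0 0 0 0 0 0;1 0 0 0 0 0 0' 20; python3 wl.py w2
```

```text
t: 3.2
eef_pos: [0.4627, -0.2601, 0.1537]
ee_rot: [-3.142, -0.0, -3.141]
force: [-0.4, 0.3, 0.8]
width: 0.0292
3.2 (array([ 0.46267842, -0.26012876,  0.1536592 ]), array([-3.14157395e+00, -5.24058034e-05, -3.14102972e+00]))
```

View pics/w2.png

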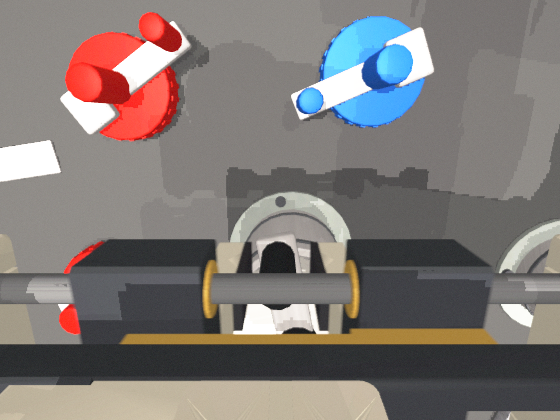

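The handle at (280,260) sits between the pads but isn't gripped yet. I'll close further and work out the circle steps.

```bash
python3 -m inch '1 0 0 0 0 0 0;1 0 0 0 0 0 0;1 0 0 0 0 0 0;1 0 0 0 0 0 0' 20; cat > arc.py <<'E'
import sys
from h import *
# a0 deg, step deg, n, z-rise
a0,st,n=map(float,sys.argv[1:4]);r=.06
for i in range(1,int(n)+1):
    a=np.radians(a0);b=np.radians(a0+st*i)
    print(f"1 {-(r*(np.cos(b)-np.cos(a)))/.3:.3f} {r*(np.sin(b)-np.sin(a))/.3:.3f} {-.005*st*i/360/.3:.4f} 0 0 0",end=";")
print()
E
python3 arc.py 191.3 15 12;python3 -c "
from station import arm
print(arm.get_state()['moment'])"
```

```text
t: 3.65
eef_pos: [0.4626, -0.2602, 0.1536]
ee_rot: [-3.142, -0.0, -3.141]
force: [0.0, 0.1, -0.5]
width: 0.0173
1 -0.017 -0.049 -0.0007 0 0 0;1 -0.046 -0.093 -0.0014 0 0 0;1 -0.085 -0.127 -0.0021 0 0 0;1 -0.132 -0.150 -0.0028 0 0 0;1 -0.183 -0.160 -0.0035 0 0 0;1 -0.235 -0.157 -0.0042 0 0 0;1 -0.285 -0.140 -0.0049 0 0 0;1 -0.328 -0.111 -0.0056 0 0 0;1 -0.363 -0.072 -0.0062 0 0 0;1 -0.386 -0.025 -0.0069 0 0 0;1 -0.396 0.026 -0.0076 0 0 0;1 -0.392 0.078 -0.0083 0 0 0;
[-0.09684046 -0.00774839  0.02450903]
```

Gripped: width 17.3 mm with no side force. First comes a 60° test arc.

```bash
python3 -m inch '1 -0.017 -0.049 -0.0007 0 0 0;1 -0.046 -0.093 -0.0014 0 0 0;1 -0.085 -0.127 -0.0021 0 0 0;1 -0.132 -0.150 -0.0028 0 0 0;1 -0.132 -0.150 -0.0028 0 0 0' ; python3 arc.py 251.3 15 12
```

```text
t: 4.15
eef_pos: [0.5034, -0.3071, 0.1545]
ee_rot: [-3.14, -0.0, -3.141]
force: [-1.1, -3.7, 2.3]
width: 0.0174
1 -0.051 -0.010 -0.0007 0 0 0;1 -0.103 -0.007 -0.0014 0 0 0;1 -0.153 0.010 -0.0021 0 0 0;1 -0.196 0.039 -0.0028 0 0 0;1 -0.231 0.078 -0.0035 0 0 0;1 -0.254 0.125 -0.0042 0 0 0;1 -0.264 0.177 -0.0049 0 0 0;1 -0.260 0.229 -0.0056 0 0 0;1 -0.243 0.278 -0.0062 0 0 0;1 -0.214 0.321 -0.0069 0 0 0;1 -0.175 0.356 -0.0076 0 0 0;1 -0.128 0.379 -0.0083 0 0 0;
```

```bash
python3 -m inch '1 -0.051 -0.010 -0.0007 0 0 0;1 -0.103 -0.007 -0.0014 0 0 0;1 -0.153 0.010 -0.0021 0 0 0;1 -0.196 0.039 -0.0028 0 0 0;1 -0.231 0.078 -0.0035 0 0 0;1 -0.254 0.125 -0.0042 0 0 0;1 -0.264 0.177 -0.0049 0 0 0;1 -0.260 0.229 -0.0056 0 0 0;1 -0.243 0.278 -0.0062 0 0 0;1 -0.214 0.321 -0.0069 0 0 0;1 -0.175 0.356 -0.0076 0 0 0;1 -0.128 0.379 -0.0083 0 0 0' ; python3 arc.py 431.3 15 12
```

```text
t: 5.35
eef_pos: [0.5382, -0.1913, 0.1566]
ee_rot: [-3.14, -0.003, -3.141]
force: [-2.1, -16.0, -5.0]
width: 0.0176
1 0.051 0.010 -0.0007 0 0 0;1 0.103 0.007 -0.0014 0 0 0;1 0.153 -0.010 -0.0021 0 0 0;1 0.196 -0.039 -0.0028 0 0 0;1 0.231 -0.078 -0.0035 0 0 0;1 0.254 -0.125 -0.0042 0 0 0;1 0.264 -0.177 -0.0049 0 0 0;1 0.260 -0.229 -0.0056 0 0 0;1 0.243 -0.278 -0.0062 0 0 0;1 0.214 -0.321 -0.0069 0 0 0;1 0.175 -0.356 -0.0076 0 0 0;1 0.128 -0.379 -0.0083 0 0 0;
```

The side force is only 16 N, so I'll continue with the path shifted about 1 mm in -Y.

```bash
python3 -m inch '1 0.051 0.008 -0.0007 0 0 0;1 0.103 0.004 -0.0014 0 0 0;1 0.153 -0.013 -0.0021 0 0 0;1 0.196 -0.042 -0.0028 0 0 0;1 0.231 -0.081 -0.0035 0 0 0;1 0.254 -0.128 -0.0042 0 0 0;1 0.264 -0.180 -0.0049 0 0 0;1 0.260 -0.232 -0.0056 0 0 0;1 0.243 -0.281 -0.0062 0 0 0;1 0.214 -0.324 -0.0069 0 0 0;1 0.175 -0.359 -0.0076 0 0 0;1 0.128 -0.382 -0.0083 0 0 0'
```

```text
t: 6.55
eef_pos: [0.5018, -0.307, 0.1595]
ee_rot: [-3.141, -0.002, 3.142]
force: [-1.7, 1.2, 0.5]
width: 0.0175
```

```bash
python3 -m inch '1 -0.051 -0.010 -0.0007 0 0 0;1 -0.103 -0.007 -0.0014 0 0 0;1 -0.153 0.010 -0.0021 0 0 0;1 -0.196 0.039 -0.0028 0 0 0;1 -0.231 0.078 -0.0035 0 0 0;1 -0.254 0.125 -0.0042 0 0 0;1 -0.264 0.177 -0.0049 0 0 0;1 -0.260 0.229 -0.0056 0 0 0;1 -0.243 0.278 -0.0062 0 0 0;1 -0.214 0.321 -0.0069 0 0 0;1 -0.175 0.356 -0.0076 0 0 0;1 -0.128 0.379 -0.0083 0 0 0'
```

```text
t: 7.75
eef_pos: [0.5389, -0.1918, 0.1618]
ee_rot: [-3.141, -0.001, -3.141]
force: [-1.0, -12.4, -6.1]
width: 0.0177
```

```bash
python3 -m inch '1 0.051 0.008 -0.0007 0 0 0;1 0.103 0.005 -0.0014 0 0 0;1 0.153 -0.012 -0.0021 0 0 0;1 0.196 -0.041 -0.0028 0 0 0;1 0.231 -0.080 -0.0035 0 0 0;1 0.254 -0.127 -0.0042 0 0 0;1 0.264 -0.179 -0.0049 0 0 0;1 0.260 -0.231 -0.0056 0 0 0;1 0.243 -0.280 -0.0062 0 0 0;1 0.214 -0.323 -0.0069 0 0 0;1 0.175 -0.358 -0.0076 0 0 0;1 0.128 -0.381 -0.0083 0 0 0'; python3 arc.py 971.3 15 8
```

```text
t: 8.95
eef_pos: [0.5021, -0.3073, 0.1644]
ee_rot: [3.141, -0.001, 3.141]
force: [-1.5, 3.9, 0.7]
width: 0.0177
1 -0.051 -0.010 -0.0007 0 0 0;1 -0.103 -0.007 -0.0014 0 0 0;1 -0.153 0.010 -0.0021 0 0 0;1 -0.196 0.039 -0.0028 0 0 0;1 -0.231 0.078 -0.0035 0 0 0;1 -0.254 0.125 -0.0042 0 0 0;1 -0.264 0.177 -0.0049 0 0 0;1 -0.260 0.229 -0.0056 0 0 0;
```

780° wound, with 10.8 mm of rise. I'll add 90° at constant height, then settle.

```bash
python3 -m inch '1 -0.051 -0.010 -0.0007 0 0 0;1 -0.103 -0.007 -0.001 0 0 0;1 -0.153 0.010 -0.001 0 0 0;1 -0.196 0.039 -0.001 0 0 0;1 -0.231 0.078 -0.001 0 0 0;1 -0.254 0.125 -0.001 0 0 0;1 -0.254 0.125 -0.001 0 0 0;0.6 -0.254 0.125 -0.001 0 0 0;0.4 -0.254 0.125 -0.001 0 0 0;0.4 -0.254 0.125 -0.001 0 0 0;0.4 -0.254 0.125 -0.001 0 0 0' 20
```

```text
t: 10.05
eef_pos: [0.5783, -0.269, 0.1645]
ee_rot: [3.141, -0.0, -3.141]
force: [-0.5, 0.9, 0.7]
width: 0.044
```

```bash
python3 -m inch '0.2 0 0 -0.15 0 0 0;0 0 0 -0.3 0 0 0;0 -0.1 0.03 -0.42 0 0 0;0 -0.19 0.05 -0.42 0 0 0;0 -0.19 0.05 -0.42 0 0 0;0 -0.19 0.05 -0.42 0 0 0;0 -0.19 0.05 -0.42 0 0 0'; sed -i 's/>.17)/>.18)/;s/<.21)/<.22)/' wk.py; python3 wk.py w3
```

```text
t: 10.75
eef_pos: [0.6346, -0.2543, 0.2901]
ee_rot: [3.141, -0.001, -3.141]
force: [-0.7, -0.2, -1.1]
width: 0.0872
10.75 (array([ 0.63461872, -0.25426497,  0.29006706]), array([ 3.14137040e+00, -1.44616129e-03, -3.14146672e+00]))
[269  39  36  40 985] [ 0.5226 -0.2492  0.1984] top z 0.1991 [ 0.5098 -0.2617  0.1951] [ 0.5337 -0.2369  0.2013] circ ((0.521438717842102, -0.24962849915027618), 0.012797919102013111)
[253 128  23  24 438] [ 0.5783 -0.2657  0.1986] top z 0.1991 [ 0.5704 -0.2743  0.1956] [ 0.5867 -0.2577  0.2016] circ ((0.578711748123169, -0.2660050094127655), 0.008897585794329643)
```

View pics/w3.png

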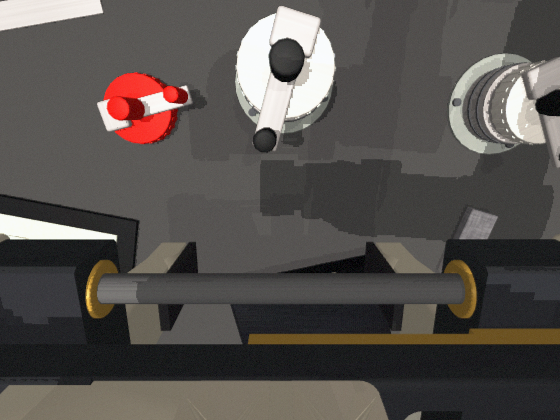

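The cap has risen 12 mm (top 0.199) and turned about 872°. The knob is at (286,60), world (0.5215,-0.2495), and the handle at (265,139), clear of the jaws' Y axis. Next I grip the middle knob.

```bash
python3 -m inch '0 0.15 0.016 0 0 0 0;0 0.3 0.016 0 0 0 0;0 0.377 0.016 0.05 0 0 0;0 0.377 0.016 0.15 0 0 0;0 0.377 0.016 0.28 0 0 0;0 0.377 0.016 0.36 0 0 0;0 0.377 0.016 0.407 0 0 0;0 0.377 0.016 0.407 0 0 0;0 0.377 0.016 0.407 0 0 0' 40; python3 -m inch '1 0 0 0 0 0 0;1 0 0 0 0 0 0;1 0 0 0 0 0 0;1 0 0 0 0 0 0;1 0 0 0 0 0 0;1 0 0 0 0 0 0;1 0 0 0 0 0 0;1 0 0 0 0 0 0;1 0 0 0 0 0 0;1 0 0 0 0 0 0;1 0 0 0 0 0 0;1 0 0 0 0 0 0' 45
```

```text
t: 11.7
eef_pos: [0.5222, -0.2497, 0.1692]
ee_rot: [-3.141, 0.0, -3.141]
force: [-0.6, -0.3, -0.1]
width: 0.0878
t: 12.9
eef_pos: [0.5224, -0.2497, 0.1688]
ee_rot: [-3.141, 0.0, -3.141]
force: [-1.1, -3.5, 1.0]
width: 0.025
```

Gripped at 25 mm. I'll lift slowly and watch the force; about 3.2 N of weight is expected.

```bash
python3 -m inch '1 0 0 -0.02 0 0 0;1 0 0 -0.05 0 0 0;1 0 0 -0.08 0 0 0;1 0 0 -0.12 0 0 0;1 0 0 -0.16 0 0 0;1 0 0 -0.2 0 0 0;1 0 0 -0.23 0 0 0;1 0 0 -0.25 0 0 0;1 0 0 -0.25 0 0 0;1 0 0 -0.25 0 0 0' 45; python3 - <<'E'
from h import *
from station import arm
f=arm.grab_frame("side");cv2.imwrite("pics/s4.png",f["img"][:,:,::-1]);np.savez("/tmp/s4.npz",**f)
E
```

```text
t: 13.9
eef_pos: [0.5221, -0.2492, 0.2433]
ee_rot: [3.141, -0.0, -3.141]
force: [-0.4, 0.9, -3.7]
width: 0.0253
```

View pics/s4.png

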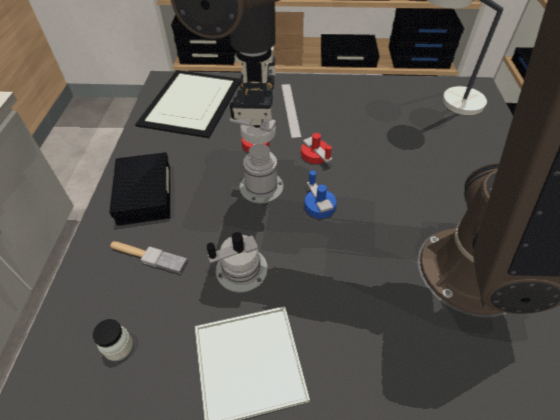

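The cap hangs level in the gripper at (258,130), and the canister's bare neck shows at (260,155). The measured weight is 3.7 N. Carrying it over to the tray.

```bash
python3 -m inch '1 0 0.03 0 0 0 0;1 0 0.09 0 0 0 0;1 0 0.17 0 0 0 0;1 0 0.26 0 0 0 0;1 0 0.36 0 0 0 0;1 0 0.46 0 0 0 0;1 0 0.56 0 0 0 0;1 0 0.66 0 0 0 0;1 0 0.76 0 0 0 0;1 0 0.85 0 0 0 0;1 0 0.92 0 0 0 0;1 0 0.95 0 0 0 0' 45;  python3 -m inch '1 0 0.04 0 0 0 0;1 0 0.12 0 0 0 0;1 0.01 0.21 0 0 0 0;1 0.02 0.31 0 0 0 0;1 0.03 0.41 0 0 0 0;1 0.037 0.5 0 0 0 0;1 0.037 0.58 0 0 0 0;1 0.037 0.64 0 0 0 0;1 0.037 0.68 0 0 0 0;1 0.037 0.7 0 0 0 0;1 0.037 0.7 0 0 0 0;1 0.037 0.7 0 0 0 0' 45; python3 - <<'E'
from h import *
from station import arm
s=arm.get_state();print(s["eef_pos"],s["width"],s["force"],s["moment"])
f=arm.grab_frame("side");cv2.imwrite("pics/s5.png",f["img"][:,:,::-1]);np.savez("/tmp/s5.npz",**f)
W=cloud(f);img=f["img"].astype(int)
# tray from initial frames: fit edges by ray at rim height
for n in("top0","side0"):
    f=load(n);img=f["img"].astype(int);m=(img.min(-1)>150).astype(np.uint8)
    k,l,st,c=cv2.connectedComponentsWithStats(m)
    for i in range(1,k):
        if st[i,4]>6000 and (abs(np.array(c[i])-([135,198] if n=="top0" else [250,362])).max()<25):
            u,v=np.nonzero((l==i).T);
            P=np.array([ray(f,a,b,.012)[:2] for a,b in zip(u,v)],np.float32);print(n,cv2.minAreaRect(P))
E
```

```text
t: 15.15
eef_pos: [0.5218, 0.0377, 0.2433]
ee_rot: [3.141, -0.0, -3.139]
force: [0.7, 0.8, -3.9]
width: 0.0249
t: 16.35
eef_pos: [0.511, 0.245, 0.2436]
ee_rot: [-3.141, -0.0, -3.142]
force: [0.6, 0.8, -2.7]
width: 0.0252
[0.5109883  0.24501314 0.24359864] 0.025166718487349794 [ 0.57002721  0.77700587 -2.71188291] [-0.01991724  0.04158175  0.02238411]
top0 ((0.5114536881446838, 0.24444100260734558), (0.20276111364364624, 0.2020912915468216), 15.958806037902832)
side0 ((0.5098415613174438, 0.24583923816680908), (0.20101425051689148, 0.20014426112174988), 15.964152336120605)
```

View pics/s5.png

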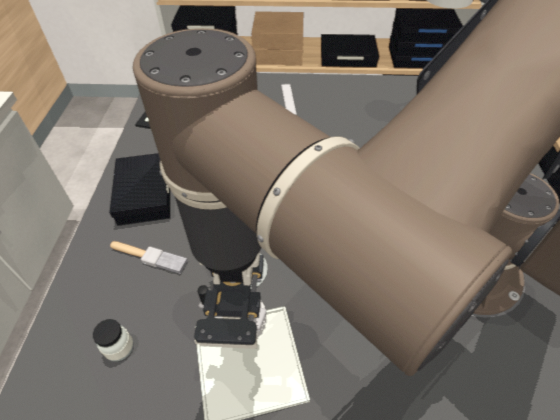

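The tray centre, refitted from both views, is (0.511,0.245), and the tool is at (0.511,0.245). Lowering, with the last few millimetres slow.

```bash
python3 -m inch '1 0 0 0.03 0 0 0;1 0 0 0.09 0 0 0;1 0 0 0.17 0 0 0;1 0 0 0.26 0 0 0;1 0 0 0.35 0 0 0;1 0 0 0.43 0 0 0;1 0 0 0.5 0 0 0;1 0 0 0.55 0 0 0;1 0 0 0.58 0 0 0;1 0 0 0.6 0 0 0;1 0 0 0.61 0 0 0;1 0 0 0.61 0 0 0' 45; python3 -m inch '1 0 0 0.005 0 0 0;1 0 0 0.01 0 0 0;1 0 0 0.015 0 0 0;1 0 0 0.02 0 0 0;1 0 0 0.025 0 0 0;1 0 0 0.025 0 0 0' 45
```

```text
t: 17.6
eef_pos: [0.5112, 0.2457, 0.0608]
ee_rot: [3.141, 0.0, -3.141]
force: [-0.4, 0.3, -3.5]
width: 0.0255
t: 18.2
eef_pos: [0.5109, 0.2456, 0.0529]
ee_rot: [-3.141, -0.0, -3.141]
force: [0.2, -0.2, -3.2]
width: 0.0251
```

```bash
python3 -m inch '1 0 0 0.003 0 0 0;1 0 0 0.006 0 0 0;1 0 0 0.006 0 0 0' 45;python3 -m inch '1 0 0 0.002 0 0 0;1 0 0 0.004 0 0 0;1 0 0 0.004 0 0 0' 45
```

```text
t: 18.5
eef_pos: [0.5109, 0.2456, 0.0512]
ee_rot: [-3.141, -0.0, -3.141]
force: [-0.0, -0.1, -2.7]
width: 0.0254
t: 18.8
eef_pos: [0.5111, 0.2456, 0.0508]
ee_rot: [-3.142, 0.0, -3.141]
force: [-2.5, -1.6, 4.5]
width: 0.0252
```

Contact: the force went from -3 N to +4.5 N at the expected height. Releasing in place, then straight up.

```bash
python3 -m inch '0.6 0 0 0 0 0 0;0.5 0 0 0 0 0 0;0.4 0 0 0 0 0 0;0.2 0 0 0 0 0 0;0 0 0 0 0 0 0;0 0 0 0 0 0 0' 20;python3 -m inch '0 0 0 -0.03 0 0 0;0 0 0 -0.1 0 0 0;0 0 0 -0.2 0 0 0;0 0 0 -0.35 0 0 0;0 0 0 -0.5 0 0 0;0 0 0 -0.65 0 0 0;0 0 0 -0.7 0 0 0;0 0 0 -0.7 0 0 0'
```

```text
t: 19.4
eef_pos: [0.5111, 0.2457, 0.0501]
ee_rot: [3.142, 0.0, -3.141]
force: [0.7, 0.1, -0.1]
width: 0.0677
t: 20.2
eef_pos: [0.5121, 0.2464, 0.2644]
ee_rot: [3.137, 0.005, -3.141]
force: [-0.6, -1.2, -0.4]
width: 0.0875
```

```bash
python3 -m inch '0 -0.2 -0.2 0 0 0 0;0 -0.4 -0.4 0 0 0 0;0 -0.4 -0.6 0 0 0 0;0 -0.4 -0.8 0 0 0 0;0 -0.4 -0.95 0 0 0 0;0 -0.4 -0.95 0 0 0 0;0 -0.4 -0.95 0 0 0 0;0 -0.4 -0.95 0 0 0 0;0 -0.4 -0.95 0 0 0 0;0 -0.4 -0.95 0 0 0 0'; python3 - <<'E'
from h import *
from station import arm
for n in("top","side"):
    f=arm.grab_frame(n);cv2.imwrite(f"pics/{n}6.png",f["img"][:,:,::-1]);np.savez(f"/tmp/{n}6.npz",**f)
    W=cloud(f);img=f["img"].astype(int)
    m=((img.max(-1)<60)&(abs(W[...,2]-.081)<.008)&(abs(W[...,0]-.51)<.1)&(abs(W[...,1]-.245)<.1)).astype(np.uint8)
    k,l,st,c=cv2.connectedComponentsWithStats(m)
    for i in range(1,k):
        if st[i,4]>15:p=W[l==i];print(n,c[i].round(),st[i,4],p.mean(0).round(4),np.median(p[:,2]).round(4))
    for h,a,b in((.135,.59,.05),(.135,.547,.02)):
        m=((img.max(-1)<60)&(W[...,2]>.125)&(W[...,2]<.15)&(np.hypot(W[...,0]-(.602 if a==.59 else .547),W[...,1]-b)<.025))
        if m.sum():print(n,"short",W[m].mean(0).round(4))
E
```

```text
t: 21.2
eef_pos: [0.6309, -0.0385, 0.2598]
ee_rot: [3.142, -0.001, -3.141]
force: [0.4, 0.4, 0.2]
width: 0.088
top [135. 166.] 34 [0.5671 0.2241 0.0801] 0.0805
top [125. 192.] 80 [0.51   0.2406 0.0802] 0.0805
top short [0.6022 0.0483 0.1357]
top short [0.547  0.0216 0.1361]
side [218. 340.] 48 [0.5671 0.2323 0.0797] 0.0803
side [246. 349.] 119 [0.51   0.2486 0.0801] 0.0805
side short [0.6021 0.0539 0.1337]
side short [0.5487 0.0285 0.1346]
```

View pics/top6.png

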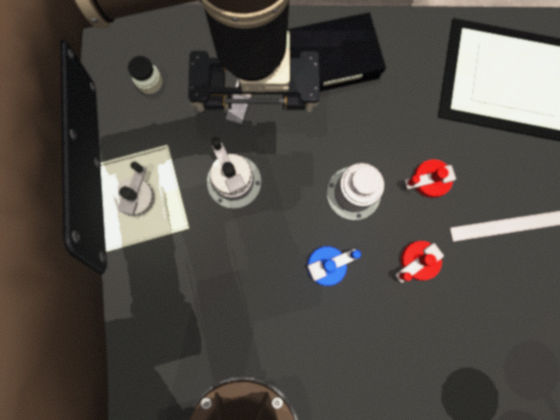

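View pics/side6.png

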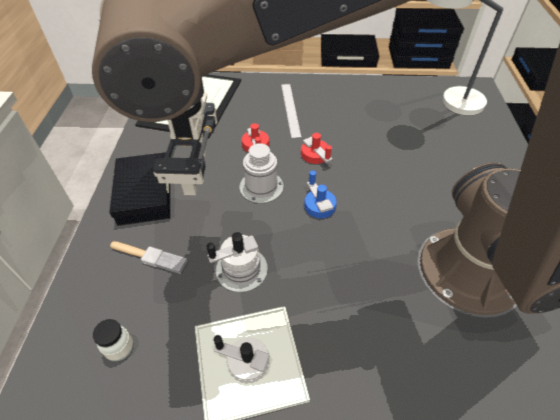

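The cap stands upright in the tray, at top (125,192) and side (246,349). Its knob tops are at 0.0805 m against 0.081 expected, and it is about 1 mm from the tray centre. The tall canister is open at top (365,185), and the short crank hasn't moved. Handing in.

```bash
python3 -c "
from station import arm
arm.job_done(); print(arm.get_state()['t'])"
```

```text
the job is handed in; nothing more can be done
the job is handed in; nothing more can be done
```

The tall canister is open, and its cap stands right way up in the middle of the white tray. I handed the job in just after 21 s on the robot's clock.

- **Unscrewing:** I gripped the crank handle and circled it about 870° counter-clockwise (2.4 turns). That is past the release at 2 turns and short of the stop at 3. The cap rose 12 mm, and the highest force I read was about 17 N.
- **Moving the cap:** I lifted it by the middle knob, with a reading of about 3–4 N, consistent with the cap's weight. I carried it level and lowered it until it touched the tray at about 5 N. I then released it and backed the arm well clear.
- **Last checks:** Both fixed cameras show the cap upright about 1 mm from the tray centre, with its knob tops at 0.0805 m against 0.081 m expected. The tall canister's neck is bare. The short canister's crank is within about 1 mm of where it started.
- **Disagreements:** The top and side views differed by 4–8 mm in y on the knobs, because each camera sees more of its own near side. I used their average for the final position, and no check failed.

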